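# Start the bottle rinser under its push-latch flap

## Robot

A 6-joint arm with a two-finger parallel gripper is mounted at the origin on the work surface. World frame = base frame: x ahead of the robot, y to its left, z up, the work surface at z = 0. Lengths are in m, angles in rad, forces in N, time in s.
With the tool pointing down it reaches from about 0.275 to 0.75 m from the base axis. Payload 10.2 kg.
Tool frame: the origin (TCP) lies between the finger pads; the fingertips stand 14 mm ahead of it and the grasp point (between the pads) lies 5 mm behind it; x points along the fingers, y is the direction in which the jaws open and shut, and the axes are right-handed (so a half turn about x gives the same grasp; the last joint's range is limited). The gripper opens to 85 mm and grips with 20 to 120 N. Pads are 22 mm wide; open, the fingers measure 114 mm over their backs; the gripper's body (76 mm by 85 mm) begins 54 mm behind the grasp point. The pads swing forward as they close: fully open they stand 13 mm farther back than shut.
Start: joints at [1.061, 0.313, 1.498, -0, 1.331, -0.223], TCP at [0.149, 0.504, 0.245] pointing down, gripper open.
Joint ranges: [-2.94, 2.94], [-0.97, 2.17], [0.19, 2.56], [-1.23, 4.37], [0.02, 3.11], [-2.88, 2.88]. Speed limits (rad/s): [2.39, 2.39, 3.01, 3.14, 3.14, 3.14].

## Interface

Orientations are given as [roll, pitch, yaw] about the fixed x, y, z axes, in that order (R = Rz(yaw) Ry(pitch) Rx(roll)).
In Python, from cell import r gives the robot as it stands. The module is installed in compiled form; this text tells all that it offers. Calls block until the motion is done:
- r.move_pose(position, orientation): joint-space move of the TCP to a pose.
- r.line_to(position, feed=0.15, rotation=None): straight line of the TCP; rotation=None keeps the orientation; feed is the mean speed in m/s.
- r.move_j(angles): joint-space move.
- r.command_gripper(opening, strength=None): finger opening in m; strength is the grip in N (None keeps the last); returns when the fingers have stopped.
- r.pause(seconds).
- r.solve_ik(position, orientation): joint angles nearest the present ones, or None.
- r.state(): the state.
- r.capture(name): name is "scene" or "top" or "wrist"; returns the picture (420x560x3 uint8, red, green, blue); there is no depth.
- r.camera_params(name): a dict with "fx", "fy", "cx", "cy" (pixels), "pose" (4x4, takes a point from camera to world coordinates). Camera axes: x right, y down, z forward; pixel columns grow to the right and rows downward; lengths in m; the calibration is good to about 2 mm. A picture is of the moment at which its call begins: read the wrist's pose just before it. camera_params takes no time and is no camera call; for the wrist camera it gives the pose at the moment of the call.
A pose or a line that the arm cannot do raises r.IKError and nothing moves.
- r.hand_in(): hands the job in, once; it reports no verdict.
Trained networks look in the newest picture that a camera, given by its name, has taken for a name from the list of things; names that differ only in an ending like _2 or _b are one class to them, and where a whole thing is asked for, a point or a joint stands for the part that bears it (a point fixed in the world has none). Each returns a list of dicts, best first, with "confidence" (0 to 1); they miss things now and then, are a little off and sometimes report something else, mostly with a low value. They report only what shows in the picture. A call takes as long as a camera call.
- r.boxes_of(camera, name): "position" ([x, y, z] in m, in the coordinates of the camera as it stood for that picture, good to about 4 mm: the middle of the surface that is visible of it).
- r.place_of(camera, name): "position" ([x, y, z] in m, in the coordinates of the camera as it stood for that picture, good to about 4 mm: a listed point, or the origin of a listed thing).
The state is a dict: "clock": time; "joints": joint angles; "qd": joint speeds; "effort": joint torques, N m; "tcp_pos": TCP position; "orientation": TCP orientation; "contact_force": force on the tool from outside, world axes, zero at the start; "ft_torque": the same for the moment, N m; "width": finger opening in m.
Only numpy, scipy, OpenCV 4.12 (cv2) and the standard library are available. Lean on these libraries where they do the work, as an engineer would, in place of code of your own. Each camera call takes 0.05 s, during which the arm holds its last target.

## Task

On the grey control box, press the closed steel flap in near its free edge and let go so that it pops open, then press the round start button under it right down and release it. Finally push the flap back down until it latches shut again, and leave everything untouched: work with the fingertips only and do not move, lift or knock the bottle, jar or mug standing around.

Things in the scene. Friction and masses are not known exactly. Their poses are not given: they have to be found in the camera images.
- panel: grey control box fixed to the bench, 200 x 164 x 75 mm (x, y, z); origin at the centre of its underside, z up. A 156 x 122 mm recess in its top, floor 36 mm above the bench, is covered by the flap. The flap's hinge runs along the box's x axis on the +y side of the recess; its free edge is on the -y side, where the box's rim is only 61 mm high.
- flap (a joint): flap angle, rad: 0 latched shut (level), 1.35 fully open (almost upright), -0.09 pressed in to its stop. Push-push latch: from shut, press the free edge in about 9 mm to the stop (about 3 N, then solid) and withdraw: a spring swings it fully open in about 1 s. To shut it, push it over and down (2 to 4 N) to the same stop and withdraw: it rises to 0, latched. Pressing again reopens it.
- flap_press (a point): point on the outer (top) face of the flap, 100 mm from the hinge line, 16 mm inside the free edge, midway along it; moves with the flap; 78 mm above the bench when shut. The flap is a plain steel plate 150 mm (along the hinge) x 116 mm (hinge to free edge) x 6 mm.
- flap_hinge (a point): point on the hinge line at mid-length, 60 mm to +y of the box's centre, 75 mm above the bench; does not move when the flap turns. When open, the flap stands about 113 mm above this line; its outer face then looks to the box's +y, and it is shut by pushing that face towards -y and down.
- start_top (a point): centre of the top face of the round black start button (26 mm across, in a 42 mm metal collar) on the recess floor under the flap: at x -25 mm, y -18 mm in the box's frame, 58 mm above the bench, 78 mm from the hinge line. It can be reached only while the flap is open.
- start (a joint): travel of the start button, m: 0 released, 0.006 fully down (5 N); springs back
- bottle_mid (a point): half-way up a clear glass bottle, 68 mm across, 210 mm tall, loose: leave alone
- jar_mid (a point): half-way up a glass jar with a metal lid, 72 mm across, 85 mm tall, loose: leave alone
- cup_mid (a point): half-way up a white mug, 76 mm across, 90 mm tall, loose: leave alone

How it is judged:
By the outcome, as a careful person would: the job done as asked, in the order asked, and still so for the second after the job is handed in, with the robot touching nothing.
It also fails if it takes over 58 s, if anything falls off the work surface, if the arm or the gripper's body presses on something with over 40 N, if the wrist force passes 120 N, or if a joint passes its speed limit or range.

## Working session

There is one attempt and no reset: what is moved stays moved. The work goes in short steps, each a Python script; the robot and the scene stay as the last script left them, time stands still between calls to the robot, and variables do not carry over. Pictures are saved under pics/ and viewed, and the job is handed in when it is done.

```bash
mkdir -p pics; ls; cat > h.py <<'E'
from cell import r
import numpy as np, cv2
def save(cam,name):
    im=r.capture(cam); cv2.imwrite(f'pics/{name}.png',im[:,:,::-1]); return im
def w(cam,p,P=None):
    P=np.array(r.camera_params(cam)['pose']) if P is None else P
    return (P@np.r_[p,1])[:3]
E
python3 - <<'E'
from h import *
s=r.state();print(s['clock'],s['tcp_pos'],s['orientation'],s['width'])
for c in ['scene','top']:
    save(c,c+'1')
    for n in ['panel','flap_press','flap_hinge','bottle_mid','jar_mid','cup_mid']:
        for d in r.place_of(c,n)[:2]: print(c,n,round(d['confidence'],2),np.round(w(c,d['position']),3))
print(r.state()['clock'])
E
```

```text
pics
0.0 [0.14840564 0.50332259 0.2447264 ] [-1.77450673  1.56949372 -2.0612754 ] 0.08545232994442657
scene panel 0.59 [ 0.548 -0.04  -0.004]
scene flap_press 0.6 [ 0.557 -0.082  0.079]
scene flap_hinge 0.87 [0.547 0.017 0.072]
scene flap_hinge 0.6 [ 0.549 -0.045 -0.006]
scene jar_mid 0.57 [ 0.649 -0.252  0.041]
scene cup_mid 0.62 [0.532 0.27  0.041]
top panel 0.61 [ 0.551 -0.042  0.   ]
top flap_press 0.93 [ 0.553 -0.085  0.079]
top flap_hinge 0.64 [0.543 0.022 0.074]
top bottle_mid 0.85 [ 0.491 -0.264  0.101]
top jar_mid 0.9 [ 0.65  -0.257  0.041]
top jar_mid 0.62 [ 0.549 -0.043 -0.002]
top cup_mid 0.61 [0.533 0.261 0.048]
0.7
```

View pics/top1.png

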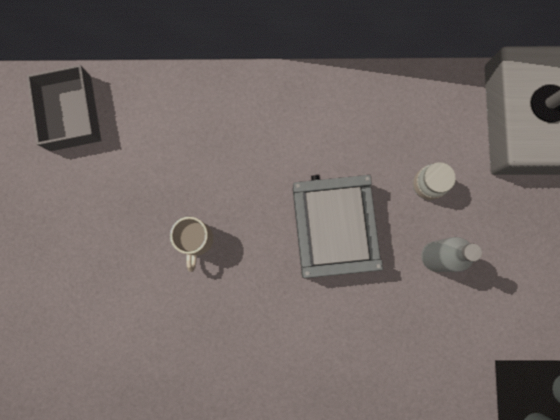

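View pics/scene1.png

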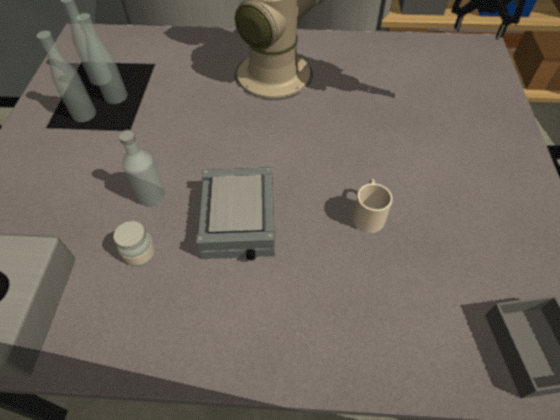

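The top view shows the box at about (337,227), turned a few degrees. The hinge is on the left (+y), the mug is at (190,237), and the jar (436,180) and bottle (455,253) are to the right. The scene view agrees. I'll refine the box pose next.

```bash
python3 - <<'E'
import cv2
im=cv2.imread('pics/top1.png')[165:290,280:395]
im=cv2.convertScaleAbs(im,alpha=1.8,beta=0)
cv2.imwrite('pics/topcrop.png',cv2.resize(im,None,fx=4.8,fy=4.8,interpolation=cv2.INTER_CUBIC))
im=cv2.imread('pics/scene1.png')[155:275,185:290]
im=cv2.convertScaleAbs(im,alpha=1.8,beta=0)
cv2.imwrite('pics/scenecrop.png',cv2.resize(im,None,fx=5,fy=5,interpolation=cv2.INTER_CUBIC))
E
```

```text
(no output)
```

View pics/topcrop.png

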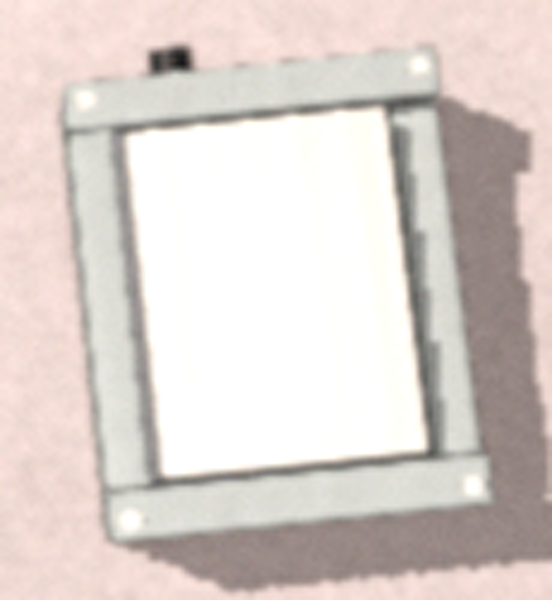

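View pics/scenecrop.png

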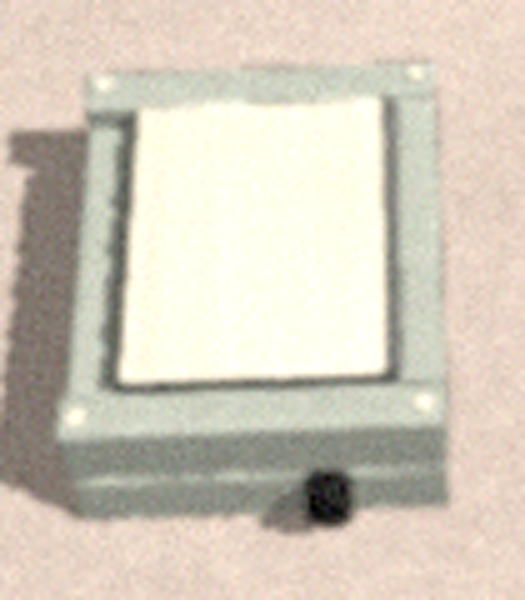

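```bash
python3 - <<'E'
from h import *
from scipy.optimize import least_squares
B=np.array([[.1,.082,.075],[.1,-.082,.075],[-.1,-.082,.075],[-.1,.082,.075]])
F=np.array([[.075,.06,.078],[.075,-.056,.078],[-.075,-.056,.078],[-.075,.06,.078]])
def un(p,s,o): return (np.array(p)+.5)/s-.5+np.array(o)
obs={'top':un([(63,88),(435,45),(490,500),(112,542),(124,132),(387,107),(430,452),(162,477)],4.8,(280,165)),
'scene':un([(447,430),(58,440),(90,68),(435,65),(388,377),(118,385),(135,103),(383,96)],5,(185,155))}
M=np.vstack([B,F])
def proj(c,X):
    k=r.camera_params(c);T=np.linalg.inv(np.array(k['pose']));Y=X@T[:3,:3].T+T[:3,3]
    return np.c_[k['fx']*Y[:,0]/Y[:,2]+k['cx'],k['fy']*Y[:,1]/Y[:,2]+k['cy']]
def W(p,X):
    c,s=np.cos(p[2]),np.sin(p[2]);return X@np.array([[c,-s,0],[s,c,0],[0,0,1]]).T+[p[0],p[1],0]
for cams in (['top'],['scene'],['top','scene']):
    f=lambda p:np.concatenate([(proj(c,W(p,M))-obs[c]).ravel() for c in cams])
    s=least_squares(f,[.55,-.04,.1],loss='soft_l1');print(cams,s.x,np.round(f(s.x),1))
print(r.camera_params('top')['pose'],r.camera_params('top')['fx'])
E
```

```text
['top'] [ 0.5495455  -0.04279662  0.10041532] [-0.  -1.2  0.5 -0.2  1.5  0.9  0.1  0.3 -0.9  0.1 -0.1 -0.4 -0.  -0.1
 -0.8  0.4]
['scene'] [ 0.55452469 -0.03991355  0.09468389] [-0.3 -0.7 -1.4 -0.  -0.7  1.1  0.1 -0.6  0.8 -0.6 -0.3 -0.4  0.6  1.1
  1.2  0.9]
['top', 'scene'] [ 0.55079884 -0.0416739   0.09924747] [-0.5 -1.8  0.1 -0.8  0.8  0.3 -0.5 -0.4 -1.4 -0.6 -0.6 -1.  -0.6 -0.7
 -1.4 -0.2 -0.8 -2.4 -1.7 -1.4 -1.3 -0.  -0.7 -1.9  0.2 -2.3 -0.7 -1.8
 -0.1 -0.1  0.4 -0.5]
[[-6.83369521e-04 -9.92026783e-01  1.26025374e-01  4.51698941e-01]
 [-9.99896845e-01  2.48592073e-03  1.41463648e-02  7.12511471e-02]
 [-1.43468619e-02 -1.26002706e-01 -9.91926149e-01  1.06953796e+00]
 [ 0.00000000e+00  0.00000000e+00  0.00000000e+00  1.00000000e+00]] 483.09975669808347
```

```bash
cat >> h.py <<'E'
from scipy.spatial.transform import Rotation as Ro
BX=np.array([.5502,-.0422]); YAW=.1
RB=Ro.from_euler('z',YAW).as_matrix()
def bw(p): return RB@np.array(p,float)+np.r_[BX,0]
def ori(tilt,sgn=1):
    "tool down; tilt>0 leans the top of the tool to box -y; jaw axis along box x"
    t=np.radians(tilt); X=np.array([0,np.sin(t),-np.cos(t)]); Y=np.array([sgn,0,0]); R=RB@np.c_[X,Y,np.cross(X,Y)]
    return Ro.from_matrix(R).as_euler('xyz'), R
def tcp_for_tip(p,tilt,sgn=1):
    "TCP world position putting tip centre at box-frame p"
    o,R=ori(tilt,sgn); return bw(p)-.014*R[:,0]
def tip():
    s=r.state(); R=Ro.from_euler('xyz',s['orientation']).as_matrix()
    return RB.T@(np.array(s['tcp_pos'])+.014*R[:,0]-np.r_[BX,0])
def F(): return np.array(r.state()['contact_force'])
E
python3 - <<'E'
from h import *
for sgn in (1,-1):
  for t in (0,15):
    for p in ([0,-36,200],[0,-36,70],[-25,-11,200],[-25,-11,55],[0,75,220],[0,75,160],[0,-40,70]):
        q=r.solve_ik(tcp_for_tip(np.array(p)/1e3,t,sgn),ori(t,sgn)[0]); print(sgn,t,p,None if q is None else np.round(q,2))
E
```

```text
1 0 [0, -36, 200] [-0.35  0.41  1.44 -0.    1.29 -0.45]
1 0 [0, -36, 70] [-0.35  0.56  1.58 -0.    1.   -0.45]
1 0 [-25, -11, 200] [-0.33  0.35  1.53 -0.    1.26 -0.43]
1 0 [-25, -11, 55] [-0.33  0.53  1.68 -0.    0.93 -0.43]
1 0 [0, 75, 220] [-0.16  0.36  1.46 -0.    1.32 -0.26]
1 0 [0, 75, 160] [-0.16  0.42  1.54 -0.    1.18 -0.26]
1 0 [0, -40, 70] [-0.36  0.56  1.58 -0.    1.   -0.46]
1 15 [0, -36, 200] [-0.45  0.46  1.39  0.22  1.43 -0.6 ]
1 15 [0, -36, 70] [-0.45  0.61  1.52  0.24  1.16 -0.67]
1 15 [-25, -11, 200] [-0.44  0.39  1.49  0.23  1.4  -0.59]
1 15 [-25, -11, 55] [-0.44  0.57  1.64  0.25  1.08 -0.68]
1 15 [0, 75, 220] [-0.27  0.38  1.45  0.25  1.41 -0.43]
1 15 [0, 75, 160] [-0.27  0.44  1.53  0.25  1.28 -0.46]
1 15 [0, -40, 70] [-0.46  0.61  1.52  0.24  1.16 -0.67]
-1 0 [0, -36, 200] [-0.35  0.41  1.44 -0.    1.29  2.69]
-1 0 [0, -36, 70] [-0.35  0.56  1.58 -0.    1.    2.69]
-1 0 [-25, -11, 200] [-0.33  0.35  1.53 -0.    1.26  2.71]
-1 0 [-25, -11, 55] [-0.33  0.53  1.68 -0.    0.93  2.71]
-1 0 [0, 75, 220] None
-1 0 [0, 75, 160] None
-1 0 [0, -40, 70] [-0.36  0.56  1.58 -0.    1.    2.69]
-1 15 [0, -36, 200] [-0.45  0.46  1.39  0.22  1.43  2.54]
-1 15 [0, -36, 70] [-0.45  0.61  1.52  0.24  1.16  2.47]
-1 15 [-25, -11, 200] [-0.44  0.39  1.49  0.23  1.4   2.55]
-1 15 [-25, -11, 55] [-0.44  0.57  1.64  0.25  1.08  2.47]
-1 15 [0, 75, 220] [-0.27  0.38  1.45  0.25  1.41  2.72]
-1 15 [0, 75, 160] [-0.27  0.44  1.53  0.25  1.28  2.68]
-1 15 [0, -40, 70] [-0.46  0.61  1.52  0.24  1.16  2.47]<stdin>:5: UserWarning: Gimbal lock detected. Setting third angle to zero since it is not possible to uniquely determine all angles.
<sys>:0: UserWarning: Gimbal lock detected. Setting third angle to zero since it is not possible to uniquely determine all angles.
```

```bash
python3 - <<'E'
from h import *
r.command_gripper(0.0,20)
r.move_pose(tcp_for_tip([0,-.036,.13],15),ori(15)[0])
print(r.state()['clock'],tip(),F(),r.state()['width'])
save('wrist','w1'); save('scene','s2')
E
```

```text
4.0167 [ 0.00018406 -0.03523476  0.13016173] [-0.15162918  0.39994003 -0.03092339] -0.0001802743760839605
```

View pics/w1.png

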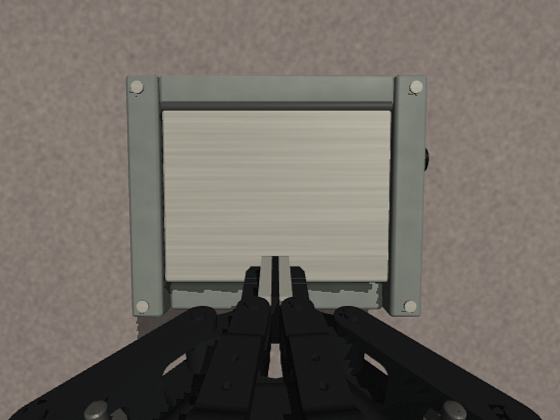

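View pics/s2.png

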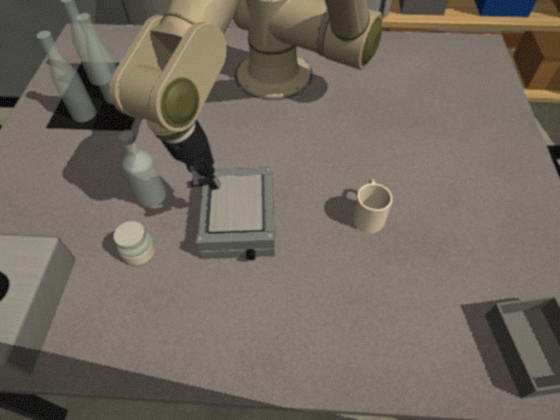

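```bash
python3 - <<'E'
from h import *
from scipy.optimize import least_squares
k=r.camera_params('wrist');P=np.array(k['pose']);T=np.linalg.inv(P)
print('cam in box',RB.T@(P[:3,3]-np.r_[BX,0]), 'tip',tip())
X=np.array([[-.075,.06,.078],[.075,.06,.078],[.075,-.056,.078],[-.075,-.056,.078],[-.1,.082,.075],[.1,.082,.075]])
o=np.array([(163,111),(390,111),(387,281),(165,281),(127,76),(427,76)],float)
def f(p):
    c,s=np.cos(p[2]),np.sin(p[2]);Y=X@np.array([[c,-s,0],[s,c,0],[0,0,1]]).T+[p[0],p[1],0]
    Y=Y@T[:3,:3].T+T[:3,3]
    return (np.c_[k['fx']*Y[:,0]/Y[:,2]+k['cx'],k['fy']*Y[:,1]/Y[:,2]+k['cy']]-o).ravel()
s=least_squares(f,[.55,-.04,.1],loss='soft_l1');print(s.x,np.round(s.fun,1))
E
```

```text
cam in box [6.46959772e-05 7.10027518e-03 2.89013159e-01] tip [ 0.00014482 -0.03533048  0.13010741]
[ 0.5511974  -0.04317914  0.10031148] [-2.3 -2.   1.8 -1.9  0.8  3.9 -0.6  3.7 -3.5 -0.   2.   0.1]
```

The wrist view shows the shut flap with corners at about (163,111) to (388,281), and the wrist fit agrees with the top fit to 1 mm. The wrist camera sits on the +y side of the tool, so I'll turn the tool half a turn to keep it clear of the opening flap, then press.

```bash
sed -i 's/BX=.*; YAW/BX=np.array([.5506,-.0428]); YAW/' h.py; python3 - <<'E'
from h import *
o=ori(15,-1)[0]
r.move_pose(tcp_for_tip([0,-.036,.13],15,-1),o)
r.line_to(tcp_for_tip([0,-.036,.085],15,-1),feed=.12)
f0=F(); print(r.state()['clock'],tip(),f0)
for z in np.arange(.083,.0639,-.0015):
    r.line_to(tcp_for_tip([0,-.036,z],15,-1),feed=.04)
    f=F()-f0; print(round(z,4),np.round(tip()[2],4),np.round(f,1))
    if f[2]>12: break
r.line_to(tcp_for_tip([0,-.065,.23],15,-1),feed=.25)
r.pause(.6)
print(r.state()['clock'],tip(),F())
save('scene','s3');save('top','t3');save('wrist','w3')
E
```

```text
7.2917 [ 0.00021496 -0.03612384  0.08537953] [-1.07208213 -0.20170063  0.30667993]
0.083 0.0835 [ 0.7 -0.  -0.1]
0.0815 0.0815 [ 0.5 -0.1 -0. ]
0.08 0.0802 [2.4 0.1 1.7]
0.0785 0.0786 [ 1.9 -1.4  1.7]
0.077 0.077 [ 1.9 -0.1  2. ]
0.0755 0.0754 [ 2.1 -1.6  1.5]
0.074 0.0739 [ 2.1 -0.3  2.1]
0.0725 0.0724 [1.3 0.8 1.6]
0.071 0.0709 [1.8 0.5 1.8]
0.0695 0.0703 [-0.8  0.7  9.4]
0.068 0.0699 [-3.4  1.9 19.9]
11.45 [ 8.24759979e-07 -6.49973060e-02  2.29963882e-01] [ 0.17278777 -0.08341281 -0.5461428 ]
```

View pics/t3.png

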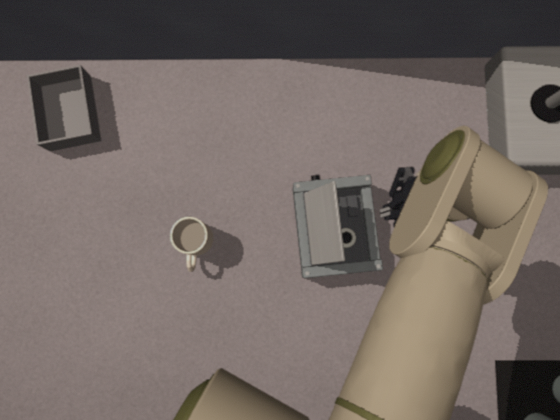

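View pics/w3.png

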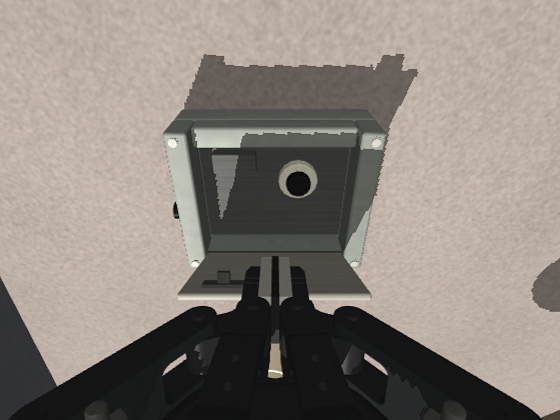

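View pics/s3.png

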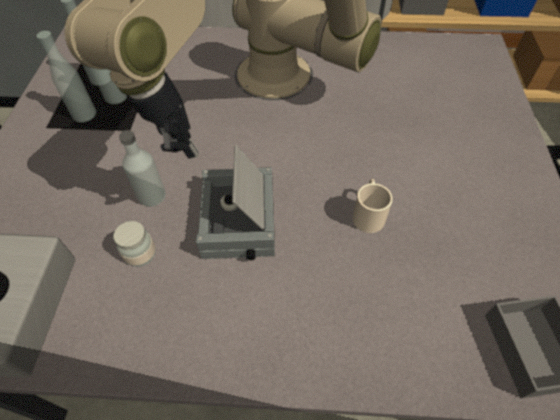

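The flap is open. The black button shows at wrist pixel (298,184), standing proud of its collar. I'll measure it before pressing.

```bash
python3 - <<'E'
from h import *
k=r.camera_params('wrist');P=np.array(k['pose'])
d=P[:3,:3]@np.array([(298-k['cx'])/k['fx'],(184-k['cy'])/k['fy'],1]);t=(.058-P[2,3])/d[2]
print('pix',RB.T@(P[:3,3]+t*d-np.r_[BX,0]))
for c in('wrist','top','scene'):
  for n in ('start_top','flap_press'):
    for q in r.place_of(c,n)[:1]: print(c,n,q['confidence'],RB.T@(w(c,q['position'])-np.r_[BX,0]))
im=cv2.imread('pics/w3.png')[110:270,190:390];cv2.imwrite('pics/w3c.png',cv2.resize(im,None,fx=3.5,fy=3.5))
E
```

```text
pix [-0.02406602 -0.01906242  0.058     ]
wrist start_top 0.58 [-0.02383072 -0.01938473  0.05557061]
top start_top 0.47 [-0.02640684 -0.01603237  0.05714211]
top flap_press 0.75 [-0.02821873 -0.01699965  0.06023588]
scene start_top 0.45 [-0.02567317 -0.0130971   0.05728447]
scene flap_press 0.75 [0.00356956 0.01938159 0.16167627]
```

View pics/w3c.png

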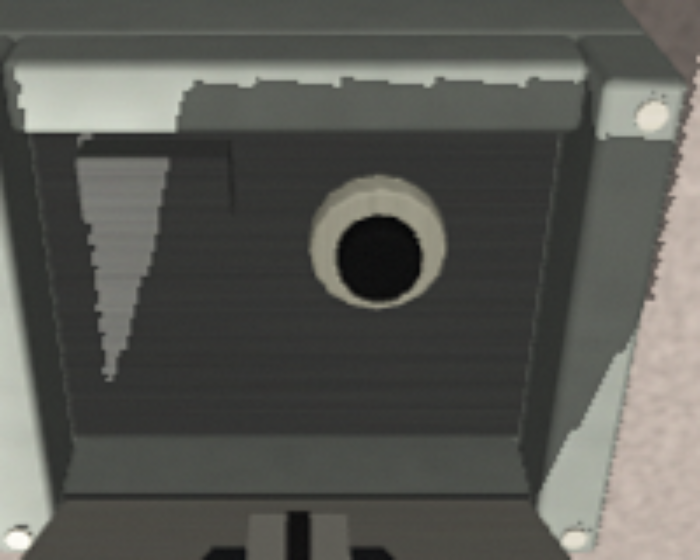

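```bash
python3 - <<'E'
from h import *
T=lambda p:tcp_for_tip(p,15,-1)
r.line_to(T([-.0247,-.020,.15]),feed=.15)
r.line_to(T([-.0247,-.0115,.066]),feed=.1)
f0=F(); print(r.state()['clock'],tip(),f0)
for z in np.arange(.064,.0499,-.001):
    r.line_to(T([-.0247,-.0115,z]),feed=.04)
    f=F()-f0; print(round(z,4),np.round(tip(),4),np.round(f,1))
    if f[2]>16: break
save('scene','s4a');save('wrist','w4a')
r.line_to(T([-.0247,-.0115,.08]),feed=.08)
r.line_to(T([-.0247,-.03,.23]),feed=.2)
print(r.state()['clock'],tip(),F()); save('wrist','w4')
E
```

```text
13.675 [-0.0243491  -0.01173612  0.06655895] [ 1.17986323 -0.08412663  0.33137992]
0.064 [-0.0246 -0.0116  0.0642] [-1.7  0.3  0. ]
0.063 [-0.0247 -0.0115  0.063 ] [-1.6 -0.2 -0.3]
0.062 [-0.0247 -0.0115  0.0619] [-0.6  0.9 -0.2]
0.061 [-0.0247 -0.0115  0.0609] [-1.8 -0.2  0. ]
0.06 [-0.0246 -0.0116  0.0601] [-1.5 -0.2  1.3]
0.059 [-0.0246 -0.0116  0.0591] [-0.8 -0.4  1. ]
0.058 [-0.0246 -0.0115  0.058 ] [-1.  -0.6  2.5]
0.057 [-0.0246 -0.0115  0.057 ] [-0.4 -0.1  3.1]
0.056 [-0.0246 -0.0115  0.056 ] [-0.4 -0.4  2.9]
0.055 [-0.0246 -0.0115  0.055 ] [ 0.1 -0.2  3.2]
0.054 [-0.0246 -0.0115  0.054 ] [-0.1 -1.4  3.7]
0.053 [-0.0245 -0.0115  0.0537] [-2.3 -0.   9.8]
0.052 [-0.0244 -0.0116  0.0534] [-4.6 -0.2 17.6]
18.4333 [-0.02513669 -0.02969258  0.22870438] [-0.01555    -0.0799013  -0.80725544]
```

View pics/w4a.png

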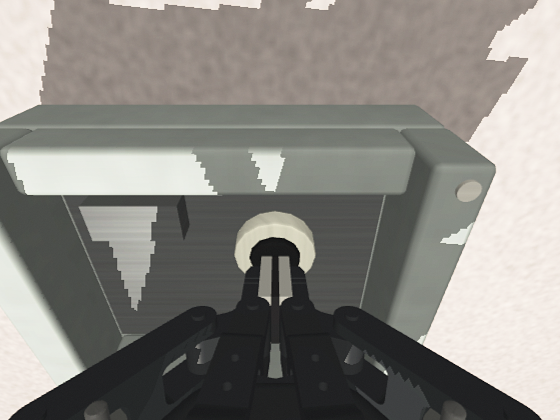

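View pics/w4.png

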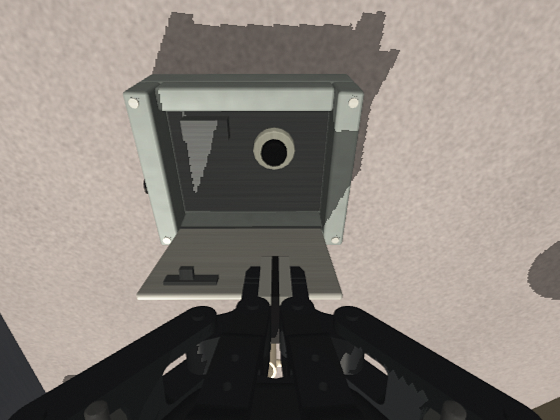

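Button contact came at 60.5 mm and it went solid at 53.7 mm, so the travel was the full 6 mm or so, with the tip on the black cap at (275,255). It has since sprung back. Next I'll go over the flap to its outer side and shut it.

```bash
cat > shut.py <<'E'
from h import *
import warnings; warnings.filterwarnings('ignore')
def wp(th,rho=.100,off=0.,t=None):
    if t is None: t=float(np.interp(th,[.5,1.3],[15,0]))
    y=.06-rho*np.cos(th)+(.003+off)*np.sin(th); z=.075+rho*np.sin(th)+(.003+off)*np.cos(th)
    a=np.radians(t); return np.array([0,y+.011*np.cos(a),z+.011*np.sin(a)]),t
ths=np.r_[1.35,np.arange(1.2,-.01,-.15)]
E
python3 - <<'E'
from shut import *
for th in ths:
    p,t=wp(th); q=r.solve_ik(tcp_for_tip(p,t),ori(t)[0]); print(round(th,2),np.round(p,3),round(t,1),None if q is None else np.round(q,2))
T=lambda p:tcp_for_tip(p,15,-1)
r.line_to(T([-.01,-.02,.29]),feed=.2)
r.move_pose(tcp_for_tip([0,.09,.27],0),ori(0)[0])
print(r.state()['clock'],tip(),F())
r.line_to(tcp_for_tip([0,.085,.20],0),feed=.15)
save('scene','s5');save('top','t5')
E
```

```text
1.35 [0.    0.052 0.173] 0.0 [-0.2   0.41  1.52 -0.    1.21 -0.3 ]
1.2 [0.    0.038 0.17 ] 1.9 [-0.24  0.42  1.52  0.03  1.22 -0.35]
1.05 [0.    0.024 0.164] 4.7 [-0.28  0.43  1.51  0.08  1.23 -0.41]
0.9 [0.    0.011 0.157] 7.5 [-0.33  0.45  1.51  0.13  1.24 -0.47]
0.75 [ 0.    -0.     0.147] 10.3 [-0.37  0.47  1.5   0.17  1.25 -0.53]
0.6 [ 0.    -0.01   0.136] 13.1 [-0.4   0.5   1.5   0.21  1.26 -0.58]
0.45 [ 0.    -0.018  0.124] 15.0 [-0.43  0.53  1.5   0.24  1.26 -0.62]
0.3 [ 0.    -0.024  0.11 ] 15.0 [-0.44  0.55  1.5   0.24  1.23 -0.63]
0.15 [ 0.    -0.028  0.096] 15.0 [-0.44  0.57  1.51  0.24  1.21 -0.64]
0.0 [ 0.    -0.029  0.081] 15.0 [-0.44  0.59  1.52  0.24  1.18 -0.65]
21.35 [-2.91701651e-05  8.98469494e-02  2.69907932e-01] [ 0.30319868  0.60460769 -0.24221184]
```

View pics/s5.png

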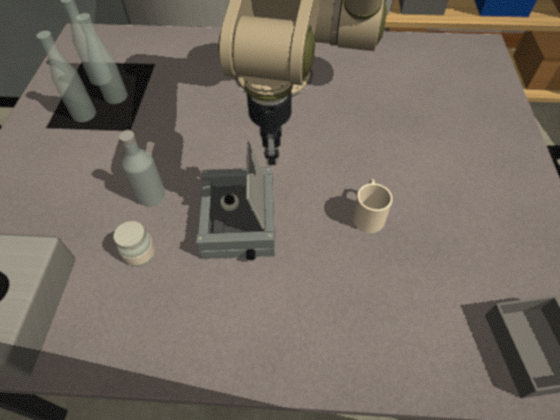

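The flap is fully open and the fingers are behind its outer face at (272,155), with the button visible at (230,202). Next is the push.

```bash
python3 - <<'E'
from shut import *
p,t=wp(1.35)
r.line_to(tcp_for_tip(p+[0,.022,0],0),feed=.12)
f0=F();print(r.state()['clock'],tip(),f0)
ok=True
for th in ths:
    p,t=wp(th); r.line_to(tcp_for_tip(p,t),feed=.06,rotation=ori(t)[0])
    f=F()-f0; print(round(th,2),np.round(tip(),4),np.round(f,1))
    if np.linalg.norm(f)>20: ok=False; print('STOP'); break
if ok:
    q,_=wp(0)
    for dz in np.arange(.0015,.0166,.0015):
        r.line_to(tcp_for_tip(q-[0,0,dz],15),feed=.04)
        f=F()-f0; print(round(dz,4),np.round(tip(),4),np.round(f,1))
        if f[2]>12: break
print(r.state()['clock']); save('scene','s6')
E
```

```text
22.4583 [1.24968760e-04 7.39854575e-02 1.73659577e-01] [ 0.77306518  1.72052864 -0.1247142 ]
1.35 [0.     0.0517 0.1733] [-1.  -0.4  0.2]
1.2 [-0.      0.0374  0.1696] [-1.1 -1.1  0.6]
1.05 [-0.      0.0238  0.1641] [-1.5 -0.2  0.9]
0.9 [-0.      0.0112  0.1566] [-0.7 -0.8  0.1]
0.75 [-0.     -0.0003  0.1473] [-0.5 -0.9  0.2]
0.6 [-1.000e-04 -1.020e-02  1.364e-01] [-1.9 -0.4  1.7]
0.45 [-1.000e-04 -1.840e-02  1.236e-01] [-1.1 -0.8  1.6]
0.3 [-1.000e-04 -2.410e-02  1.099e-01] [-1.5 -1.9  1.9]
0.15 [-0.0001 -0.0278  0.0955] [-1.5 -1.5  2.8]
0.0 [-0.     -0.0294  0.0807] [-1.9 -2.1  3.2]
0.0015 [-0.     -0.0294  0.0794] [-0.8 -2.7  2.5]
0.003 [-0.     -0.0294  0.0778] [-1.2 -2.3  2.6]
0.0045 [-0.     -0.0294  0.0763] [-1.5 -2.   1.6]
0.006 [-0.     -0.0294  0.0747] [-1.8 -2.2  0.5]
0.0075 [ 0.     -0.0294  0.0733] [-2.4 -3.5  2.1]
0.009 [ 0.     -0.0293  0.0718] [-2.1 -2.2  2. ]
0.0105 [ 0.0001 -0.0293  0.0709] [-3.3 -1.8  7.4]
0.012 [ 0.0003 -0.0293  0.0706] [-7.4 -1.3 18.2]
28.6083
```

View pics/s6.png

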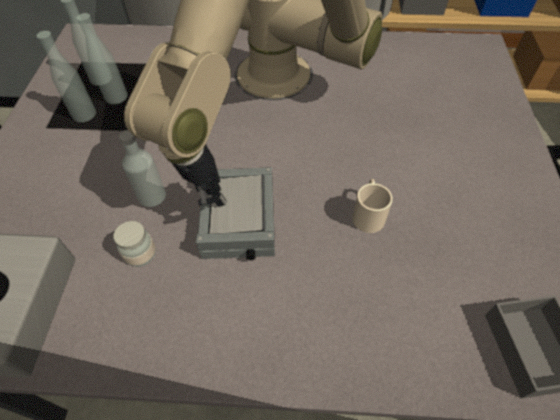

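The flap is down at its stop, with the solid reaction at the same height as the first press. Now I'll withdraw and check it.

```bash
python3 - <<'E'
from shut import *
q,_=wp(0)
r.line_to(tcp_for_tip(q+[0,0,.02],15),feed=.06)
r.line_to(tcp_for_tip(q+[0,0.02,.17],15),feed=.15)
r.pause(1.0)
print(r.state()['clock'],tip(),F())
save('wrist','w7');save('scene','s7');save('top','t7')
for c in('top','scene','wrist'):
  for n in ('flap_press','bottle_mid','jar_mid','cup_mid'):
    for d in r.place_of(c,n)[:1]: print(c,n,round(d['confidence'],2),np.round(w(c,d['position']),3))
E
```

```text
31.5 [ 5.07458074e-06 -9.36937807e-03  2.50865256e-01] [0.17158132 0.65343144 0.45430461]
top flap_press 0.75 [ 0.551 -0.083  0.078]
top cup_mid 0.88 [0.534 0.265 0.048]
scene flap_press 0.82 [ 0.555 -0.081  0.077]
scene bottle_mid 0.83 [ 0.491 -0.264  0.105]
scene jar_mid 0.68 [ 0.651 -0.253  0.042]
scene cup_mid 0.67 [0.532 0.265 0.042]
wrist flap_press 0.69 [ 0.556 -0.08   0.076]
```

View pics/w7.png

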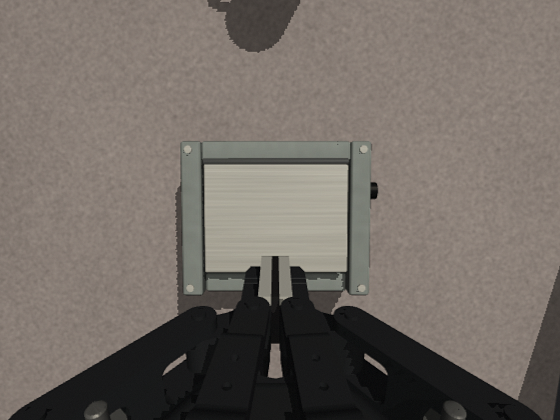

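View pics/s7.png

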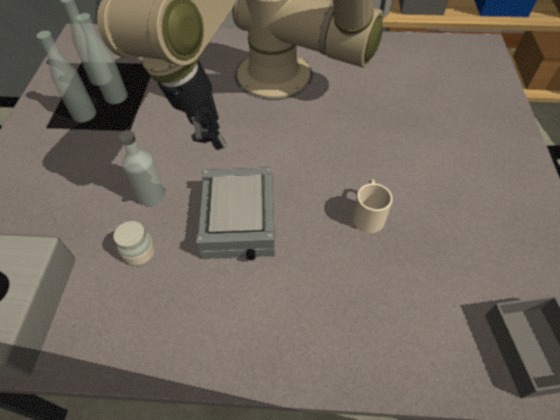

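The flap is shut and level: wrist corners at (205,164) to (347,272), matching the scene view. The bottle, jar and mug stand where they did, and the tool is clear.

```bash
python3 -c "
from cell import r
r.hand_in(); print(r.state()['clock'])"
```

```text
the job is handed in; nothing more can be done
the job is handed in; nothing more can be done
```

The job is done and handed in at about 31.5 s of the 58 s allowed; no verdict was reported.

- **Opening the flap:** I pressed it in near its free edge to the stop, peaking at about 20 N on the wrist, and withdrew. It swung fully open.
- **Start button:** I pressed it about 6.5 mm from first contact to solid (the full travel is 6 mm), peaking at about 18 N. It sprang back when I let go.
- **Shutting the flap:** I pushed it over and down to the stop, which it reached within about 1 mm of the height of the first press. I then withdrew the fingers.

**Last checks:** About 1 s after I cleared the tool, the flap was still shut. All three cameras put the flap press point at 76 to 78 mm, against 78 mm when shut. The bottle, jar and mug were within about 4 mm of where they started, which is the detector's accuracy. The top camera missed the bottle and jar in that last look, so those two rest on the scene camera alone. The tool was left about 17 cm above the flap, touching nothing.

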